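# Open the latched gate of the medicine cabinet

### The arm

A 6-joint arm with a two-finger parallel gripper is mounted at the origin on the work surface. World frame = base frame: x ahead of the robot, y to its left, z up, the work surface at z = 0. Lengths are in m, angles in rad, forces in N, time in s.
With the tool pointing down it reaches from about 0.375 to 0.75 m from the base axis. Payload 9 kg.
Tool frame: the origin (TCP) lies at the very end of the fingers, on their centre line; the grasp point (between the pads) lies 19 mm behind it (r.grip_depth is the distance from the TCP to the grasp point, in m); z points along the fingers, y is the line along which they close (so a half turn about z gives the same grasp; the last joint's range is limited). The gripper opens to 85 mm and grips with 20 to 120 N. Pads are 22 mm wide; open, the fingers measure 114 mm over their backs; the gripper's body (76 mm by 85 mm) begins 54 mm behind the grasp point. The pads swing forward as they close: fully open they stand 13 mm farther back than shut.
Start: joints at [1.027, 0.104, 0.097, 1.564, 0, 1.353], TCP at [0.192, 0.568, 0.231] pointing down, gripper open.
Joint ranges: [-2.99, 2.99], [-0.84, 1.86], [-1.1, 1.16], [-1.84, 2.11], [-1.51, 1.56], [-3.14, 3.14]. Speed limits (rad/s): [2.22, 2.22, 2.57, 3.14, 3.14, 3.14].

### API

Orientations are given as a unit quaternion [w, x, y, z].
In Python, from bench import telemetry, eyes, ticket, r gives the robot as it stands.
- The arm moves only by the tool arm_command, never from a script. Its argument "commands" is a list of rows, each an object with "jaw": the closure, from 0 (fully open) to 1 (shut); "delta_pos": the shift along the tool's x, y, z in units of 2.5 cm (1.0 is 2.5 cm), a list of three; "twist": the turn about the tool's z in units of 0.12 rad (1.0 is 0.12 rad). A call has 1 to 12 rows; each row shifts and turns the commanded pose from where the row before left it, along the tool's axes as they then stand; what a row does not reach is not made up. A row lasts 1/8 s, in which the tool goes at most 62.5 mm and 10.7 degrees, less where a joint would pass 70% of its speed; a pose out of reach is approached as far as the arm can. A call with a number of a shift or a turn outside -1 to 1 is refused whole. A call with a gripper value outside its range is refused whole. The fingers move at their own pace and stop on an object; the grip force is fixed at half the most. Time passes only in rows, so rows that do not move let the fingers close. It gives the time, the measured TCP pose, the force, the opening and the grip force at its end, in the units of the state.
- telemetry.get_obs(): the state, without advancing time (a new reading comes with each control period).
- eyes.snapshot(name): name is "side" or "top"; returns a dict with "image" (480x640x3 uint8, red, green, blue), "fx", "fy", "cx", "cy" (pixels), "cam_to_world" (4x4, takes a point from camera to world coordinates). Camera axes: x right, y down, z forward; pixel columns grow to the right and rows downward; lengths in m; the calibration is good to about 2 mm. A picture is of the moment at which its call begins. There is no depth.
- ticket.job_done(): hands the job in; it is judged then, once.
The state is a dict: "time_s": time; "joints": joint angles; "dq": joint speeds; "joint_efforts": joint torques, N m; "eef_pos": TCP position; "tool_rot": TCP orientation; "ft_force": force on the tool from outside, world axes, zero at the start; "moment": the same for the moment, N m; "grip_width": opening from 0.0 (shut) to 1.0 (fully open); "finger_force": force on a finger pad.
Only numpy, scipy, OpenCV 4.12 (cv2) and the standard library are available. Lean on these libraries where they do the work, as an engineer would, in place of code of your own. Each camera call takes 0.05 s, during which the arm holds its last target. There are 200 camera calls.

### The job

Open the little medicine cabinet on the clinic desk: lift the steel latch bar by its upright tab, gently up against the sprung keeper until it clears the lip of its catch, and swing the gate wide open, nearly square to the cabinet front, without straining the catch or flinging the gate. Then lower the bar back to its rest on the gate rather than letting it drop, let go, and leave the things standing around the cabinet where they are.

Things in the scene. Friction and masses are not known exactly. Their poses are not given: they have to be found in the camera images.
- cabinet: White-framed medicine cabinet with a clear top and back, fixed to the desk, 156 deep (x) x 280 wide (y) x 150 high. Origin under its centre on the desk, z up. Its open front faces its own -x (towards the robot), front face 74 mm from the origin.
- gate_hinge (a point): On the gate's vertical hinge axis at desk height. The gate is an aluminium frame with a clear pane, 12 mm thick, from 2 to 205 mm from this axis, 12 to 146 mm above the desk. The axes turn with the gate: -y runs along the gate from the hinge to the free edge, -x points out of its outer face.
- gate (a joint): Gate opening angle in rad: 0 shut, grows as the free edge swings out towards the robot (clockwise seen from above) to a stop at 1.45. Light hinge with a little friction (about 0.12 N m); stays where it is left. Drawing the gate open with the bar rubbing under the keeper takes 3 to 8 N at the tab; a pull growing past 10 N means that the bar is still hooked behind the lip.
- latch_pivot (a point): Pivot of the latch bar on the gate's outer face, 50 mm along the gate from the hinge axis, 18 mm in front of the gate's middle plane, 125 mm above the desk; the pivot axis is perpendicular to the gate. The bar is 16 mm high and 8 mm thick.
- latch (a joint): Bar angle in rad: 0 level on its rest, grows as the free end rises; falls back by its weight (160 g). Lifting straight up at the tab one feels 1 to 3 N, then the keeper's spring, 3 to 5 N per mm; with 10 to 13 N in all the bar is over the lip and the gate can be drawn open, the bar sliding under the keeper. Free of the catch from a gate angle of 0.15.
- thumb_tab (a point): Grasp point on the bar's upright thumb tab: a flat steel tongue, 24 mm wide along the gate, 8 mm thick across it, its top 24 mm above this point. It is riveted to the bar's middle line 62 mm below this point, 125 mm from the pivot, on a stiff swivel (it stays upright while the bar tilts). It stands above the cabinet top (150 mm), free on both flat sides, to be pinched from above. x: across it.
- catch: Slotted steel base of the catch on the cabinet's jamb beyond the gate's free edge, origin 112 mm above the desk, 175 mm from the pivot along the bar. A strike is clamped in it at a height that differs from cabinet to cabinet and does not show in this pose. The force on the catch should stay under 16 N (about 22 N of lift at the tab).
- pump_bottle: White pump bottle standing beside the cabinet, 55 x 75 x 156 mm, origin under its centre. Leave it alone.
- swab_box: Clear open box of swab packets, 100 x 200 x 60 mm, origin under its centre. Leave it alone.
- steel_dish: Round steel dish, 100 mm across, 40 mm high, origin under its centre. Leave it alone.
- bar_end (a point): Middle of the latch bar's free end, 192 mm from the pivot, past the gate's free edge. The bar passes behind the lip of the catch and under the catch's sprung keeper.
- bar_crossing (a point): Where the shut, level bar's middle line crosses the catch, 175 mm from the pivot. The strike's lip, 8 mm wide and 4 mm thick, stands 3 mm in front of the bar; its top lies anywhere from 10 to 44 mm above the level bar's underside (feel for it). Over the bar is the keeper, a short round rod on a spring (2500 N/m, 12 mm travel), which the bar meets 0.5 to 2.5 mm before it clears the lip.

How it is judged:
On the way, in this order (a step that is already met when the one before it is completed fails the run):
1. the latch bar is lifted while the gate is still shut (value of joint latch above 0.045 rad and value of joint gate below 0.04 rad), for 0.1 s.
2. the gate is swung wide open (value of joint gate above 1.2 rad), for 0.1 s.
At the end, for the whole second after the job is handed in: The gate stands still, open at least 1.2 rad (69 degrees), and the latch bar lies on its rest on the gate (within 0.03 rad), let go (value of joint gate above 1.2 rad and value of joint latch below 0.03 rad and velocity of joint gate between -0.05 and 0.05 rad/s); the robot touches nothing.
It fails at once if the catch is strained: more than 16 N on it (contact force between catch and anything else above 16 N).
It fails at once if the gate is flung (faster than 2 rad/s) (velocity of joint gate above 2 rad/s or velocity of joint gate below -2 rad/s).
It fails at once if the bar is dropped onto its rest (falls faster than 4 rad/s) (velocity of joint latch below -4 rad/s).
It fails at once if a bystander is moved more than 20 mm (distance of any of pump_bottle, swab_box, steel_dish from where it was at the start of the episode above 0.02 m).
It also fails if it takes over 64 s, if anything falls off the work surface, if the arm or the gripper's body presses on something with over 40 N, if the wrist force passes 120 N, or if a joint passes its speed limit or range.

## Working session

There is one attempt and no reset: what is moved stays moved. The work goes in short steps, Python scripts to look and compute and a tool call to move; the robot and the scene stay as the last step left them, time stands still between calls to the robot, and variables do not carry over. Pictures are saved under pics/ and viewed, at most 10 in all, crops included, and the job is handed in when it is done.

Besides the shell and the picture viewer there is one more tool, called after ">>>" as name(argument=value, ...), one argument or row to a line, values as JSON. arm_command: Moves the arm, as the interface text tells. Its arguments: {"type":"object","properties":{"commands":{"type":"array"}},"required":["commands"]}

```bash
mkdir -p pics; ls; python3 - <<'E'
from bench import telemetry, eyes, ticket, r
import cv2,numpy as np
print(telemetry.get_obs(), r.grip_depth)
for n in("side","top"):
    s=eyes.snapshot(n); cv2.imwrite(f"pics/{n}0.png",s["image"][:,:,::-1])
    print(n,s["fx"],s["fy"],s["cx"],s["cy"],np.round(s["cam_to_world"],4).tolist())
E
```

```text
pics
{'time_s': 0.0, 'joints': array([1.02730357e+00, 1.04700086e-01, 9.64853113e-02, 1.56388946e+00,
       7.36079207e-06, 1.35310992e+00]), 'dq': array([-0.00189057, -0.00087291,  0.00046759, -0.00067925, -0.00053985,
       -0.00124161]), 'joint_efforts': array([-3.60610189e-03, -5.56919432e+01,  5.03663135e+01,  1.61520427e-02,
       -3.87916689e-04,  1.96886441e-05]), 'eef_pos': array([0.19185455, 0.56816042, 0.23053069]), 'tool_rot': array([-2.46339899e-04,  1.62183593e-01,  9.86760384e-01, -6.05793468e-04]), 'ft_force': array([ 0.12919221,  0.35386536, -0.17297478]), 'moment': array([ 0.02005749,  0.01992463, -0.02252791]), 'finger_force': 0.0, 'grip_width': 1.000146411645857} 0.0187
side 436.07096025801343 436.07096025801343 316.44012051112117 240.86506842668706 [[-0.9085, -0.308, 0.2824, 0.373], [-0.4177, 0.6453, -0.6396, 0.6266], [0.0148, -0.699, -0.7149, 0.7376], [0.0, 0.0, 0.0, 1.0]]
top 477.5499550323242 477.5499550323242 311.046163020613 240.00062287155666 [[0.0203, -0.9889, 0.147, 0.465], [-0.9997, -0.0224, -0.0128, 0.0841], [0.016, -0.1467, -0.9891, 1.0269], [0.0, 0.0, 0.0, 1.0]]
```

View pics/side0.png

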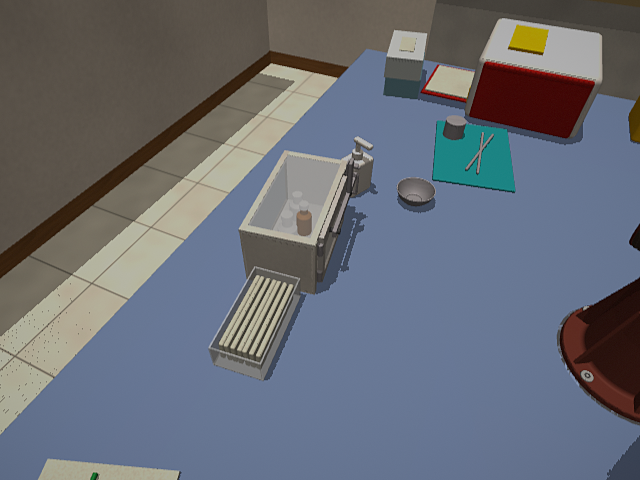

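View pics/top0.png

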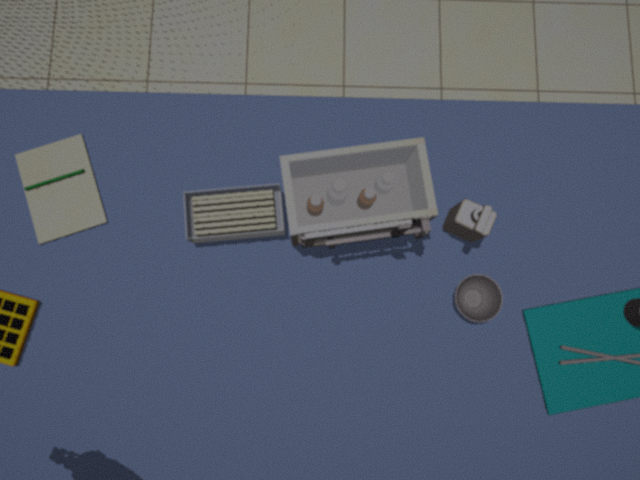

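The cabinet is at about (360,190) in the top view, with its front facing down the image (towards the robot). The latch bar runs along the front from (300,238) to (428,228), the dish is at (478,298), the pump bottle at (475,220) and the swab box at (235,213). I'll enlarge the cabinet in both views.

```bash
python3 - <<'E'
import cv2,numpy as np
a=cv2.imread("pics/top0.png")[190:270,275:445]; b=cv2.imread("pics/side0.png")[140:295,230:380]
a=cv2.resize(a,None,fx=4.5,fy=4.5,interpolation=cv2.INTER_CUBIC); cv2.imwrite("pics/topc.png",cv2.convertScaleAbs(a,alpha=1.4))
b=cv2.resize(b,None,fx=3.8,fy=3.8,interpolation=cv2.INTER_CUBIC); cv2.imwrite("pics/sidec.png",cv2.convertScaleAbs(b,alpha=1.4))
E
```

```text
(no output)
```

View pics/topc.png

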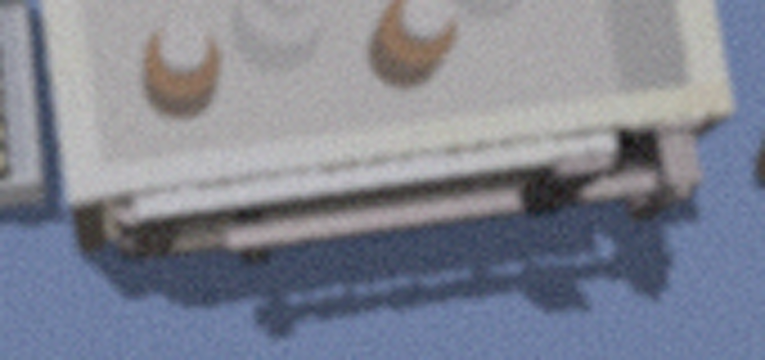

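View pics/sidec.png

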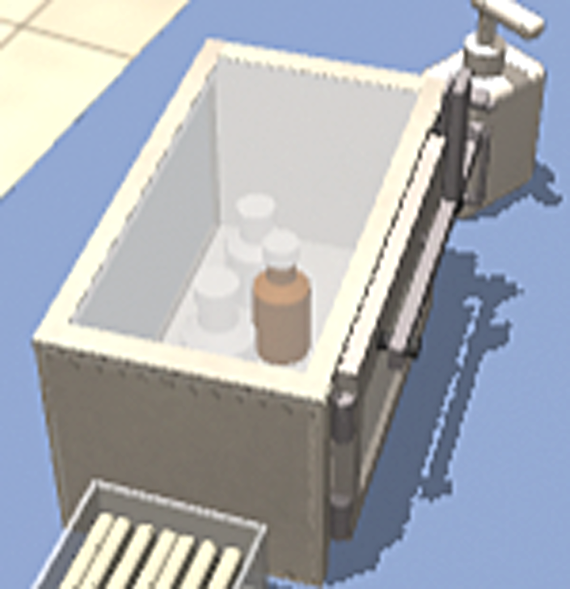

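The top crop shows the hinge at the left (~(140,225) crop), the bar pivot at (245,240) and the catch at (680,165). The tab is the dark front face at (550,190) with its light top at (585,158), which is full-image (405,225). In the side crop the tab's top is at (460,75), full-image (351,160).

```bash
cat > h.py <<'E'
import numpy as np
from bench import telemetry, eyes, ticket, r
C={n:eyes.snapshot(n) for n in("side","top")}
def ray(n,u,v):
    s=C[n];T=np.array(s["cam_to_world"]);d=T[:3,:3]@[(u-s["cx"])/s["fx"],(v-s["cy"])/s["fy"],1]
    return T[:3,3],d/np.linalg.norm(d)
def onz(n,u,v,z):
    o,d=ray(n,u,v);return o+d*(z-o[2])/d[2]
def tri(a,b):
    o1,d1=ray("side",*a);o2,d2=ray("top",*b)
    t=np.linalg.lstsq(np.c_[d1,-d2],o2-o1,rcond=None)[0];p,q=o1+d1*t[0],o2+d2*t[1]
    return (p+q)/2,np.linalg.norm(p-q)
def proj(n,p):
    s=C[n];q=np.linalg.inv(s["cam_to_world"])@np.r_[p,1]
    return np.array([s["cx"]+s["fx"]*q[0]/q[2],s["cy"]+s["fy"]*q[1]/q[2]])
E
python3 - <<'E'
from h import *
np.set_printoptions(precision=4,suppress=True)
T=lambda u,v:(275+u/4.5,190+v/4.5); S=lambda u,v:(230+u/3.8,140+v/3.8)
tc={"FL":T(70,203),"FR":T(732,110),"BL":(280,155.5),"BR":(426,138)}
P={k:onz("top",*v,.15) for k,v in tc.items()}
for k in P:print(k,P[k])
for a,b in (("FL","FR"),("BL","BR"),("FL","BL"),("FR","BR")):
    d=P[b]-P[a];print(a,b,np.linalg.norm(d),np.arctan2(d[1],d[0]))
for k,v in {"FL":S(325,398),"BL":S(35,340),"BR":S(210,42),"FR":S(440,80)}.items():print("side",k,onz("side",*v,.15))
print("tab top",tri(S(460,75),T(585,158)),onz("top",*T(585,158),.211),onz("side",*S(460,75),.211))
print("tab front bottom? pivot",onz("top",*T(240,240),.133),"end catch",onz("top",*T(640,190),.133))
E
```

```text
FL [0.6036 0.111  0.15  ]
FR [ 0.6492 -0.1642  0.15  ]
BL [0.7566 0.1352 0.15  ]
BR [ 0.7988 -0.1445  0.15  ]
FL FR 0.2789853182957092 -1.406565689989212
BL BR 0.28281745011359855 -1.4212310764688665
FL BL 0.15490091086945387 0.15662526444847766
FR BR 0.15083118030947823 0.13120900324628637
side FL [0.6025 0.1108 0.15  ]
side BL [0.7523 0.1371 0.15  ]
side BR [ 0.7951 -0.1363  0.15  ]
side FR [ 0.6515 -0.1614  0.15  ]
tab top (array([ 0.6156, -0.0898,  0.2101]), np.float64(0.0013825016186466569)) [ 0.6161 -0.0895  0.211 ] [ 0.6145 -0.0887  0.211 ]
tab front bottom? pivot [0.5922 0.0397 0.133 ] end catch [ 0.6174 -0.1293  0.133 ]
```

Both views agree: the tab's top comes out at z = 0.210 (expected 0.211) and the cabinet yaw is about 0.155. The tab is at about (0.615, -0.089). First I turn the tool, then travel.

>>> arm_command(
  commands=[
    {"jaw": 0,"delta_pos": [0,0,-0.1],"twist": 0.9},
    {"jaw": 0,"delta_pos": [0,0,-0.1],"twist": 0.9},
    {"jaw": 0,"delta_pos": [0,0,-0.1],"twist": 0.9},
    {"jaw": 0,"delta_pos": [0,0,-0.1],"twist": 0.9},
    {"jaw": 0,"delta_pos": [0,0,-0.1],"twist": 0.9},
    {"jaw": 0,"delta_pos": [0,0,-0.1],"twist": 0.9},
    {"jaw": 0,"delta_pos": [0,0,-0.1],"twist": 0.9},
    {"jaw": 0,"delta_pos": [0,0,-0.1],"twist": 0.9},
    {"jaw": 0,"delta_pos": [0,0,-0.1],"twist": 0.9},
    {"jaw": 0,"delta_pos": [0,0,-0.1],"twist": 0.97},
  ],
)

```text
time_s: 1.45
eef_pos: [0.192, 0.5684, 0.2562]
tool_rot: [0.0, 0.651, 0.759, -0.0]
ft_force: [0.2, -0.2, 0.2]
grip_width: 1.0
finger_force: 0.0
```

>>> arm_command(
  commands=[
    {"jaw": 0,"delta_pos": [-1,0.44,0],"twist": 0},
    {"jaw": 0,"delta_pos": [-1,0.44,0],"twist": 0},
    {"jaw": 0,"delta_pos": [-1,0.44,0],"twist": 0},
    {"jaw": 0,"delta_pos": [-1,0.44,0],"twist": 0},
    {"jaw": 0,"delta_pos": [-1,0.44,0],"twist": 0},
    {"jaw": 0,"delta_pos": [-1,0.44,0],"twist": 0},
    {"jaw": 0,"delta_pos": [-1,0.44,0],"twist": 0},
    {"jaw": 0,"delta_pos": [-1,0.44,0],"twist": 0},
    {"jaw": 0,"delta_pos": [-1,0.44,0],"twist": 0},
    {"jaw": 0,"delta_pos": [-1,0.44,0],"twist": 0},
    {"jaw": 0,"delta_pos": [-1,0.44,0],"twist": 0},
    {"jaw": 0,"delta_pos": [-1,0.44,0],"twist": 0},
  ],
)

```text
time_s: 2.95
eef_pos: [0.3696, 0.2919, 0.2562]
tool_rot: [-0.0, 0.65, 0.76, 0.0]
ft_force: [-0.5, 0.5, -0.1]
grip_width: 0.998
finger_force: 0.0
```

>>> arm_command(
  commands=[
    {"jaw": 0,"delta_pos": [-1,0.44,0],"twist": 0},
    {"jaw": 0,"delta_pos": [-1,0.44,0],"twist": 0},
    {"jaw": 0,"delta_pos": [-1,0.44,0],"twist": 0},
    {"jaw": 0,"delta_pos": [-1,0.44,0],"twist": 0},
    {"jaw": 0,"delta_pos": [-1,0.44,0],"twist": 0},
    {"jaw": 0,"delta_pos": [-1,0.44,0],"twist": 0},
    {"jaw": 0,"delta_pos": [-1,0.44,0],"twist": 0},
    {"jaw": 0,"delta_pos": [-1,0.44,0],"twist": 0},
    {"jaw": 0,"delta_pos": [-1,0.44,0],"twist": 0},
    {"jaw": 0,"delta_pos": [-1,0.44,0],"twist": 0},
    {"jaw": 0,"delta_pos": [0,0,0],"twist": 0},
    {"jaw": 0,"delta_pos": [0,0,0],"twist": 0},
  ],
)

```text
time_s: 4.45
eef_pos: [0.5165, 0.0633, 0.2562]
tool_rot: [-0.0, 0.65, 0.76, -0.0]
ft_force: [-0.1, 1.3, -0.7]
grip_width: 0.997
finger_force: 0.0
```

>>> arm_command(
  commands=[
    {"jaw": 0,"delta_pos": [-0.83,0.37,0],"twist": 0},
    {"jaw": 0,"delta_pos": [-0.83,0.37,0],"twist": 0},
    {"jaw": 0,"delta_pos": [-0.83,0.37,0],"twist": 0},
    {"jaw": 0,"delta_pos": [-0.83,0.37,0],"twist": 0},
    {"jaw": 0,"delta_pos": [-0.83,0.37,0],"twist": 0},
    {"jaw": 0,"delta_pos": [-0.83,0.37,0],"twist": 0},
    {"jaw": 0,"delta_pos": [-0.83,0.37,0],"twist": 0},
    {"jaw": 0,"delta_pos": [-0.83,0.37,0],"twist": 0},
    {"jaw": 0,"delta_pos": [0,0,0],"twist": 0},
    {"jaw": 0,"delta_pos": [0,0,0],"twist": 0},
  ],
)

```text
time_s: 5.7
eef_pos: [0.6158, -0.0898, 0.256]
tool_rot: [-0.0, 0.65, 0.76, 0.0]
ft_force: [-0.6, 0.8, 0.6]
grip_width: 0.996
finger_force: 0.0
```

```bash
python3 - <<'E'
from h import *
import cv2
s=C["side"]["image"][110:270,240:440,::-1]
cv2.imwrite("pics/side1.png",cv2.resize(cv2.convertScaleAbs(s,alpha=1.4),None,fx=3.7,fy=3.7,interpolation=cv2.INTER_CUBIC))
o=telemetry.get_obs();print(o["eef_pos"],o["joints"],o["ft_force"],proj("side",o["eef_pos"]))
E
```

```text
[ 0.61568771 -0.08918768  0.25641667] [-3.53811829e-01  1.80755497e-01  2.26285659e-01  1.61635338e+00
  1.90390213e-04  1.06002494e+00] [-0.10215961  0.03624262 -0.07738886] [352.21337651 140.52356477]
```

View pics/side1.png

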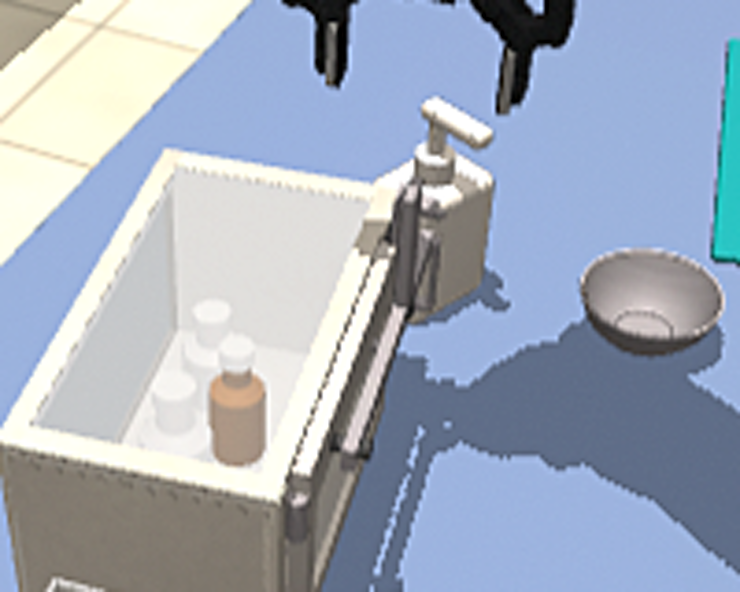

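The fingers straddle the tab: tips at crop (332,80) and (510,108), tab top at (408,190), directly below. I'll descend to TCP z of about 0.170.

>>> arm_command(
  commands=[
    {"jaw": 0,"delta_pos": [0,0,0.5],"twist": 0},
    {"jaw": 0,"delta_pos": [0,0,0.5],"twist": 0},
    {"jaw": 0,"delta_pos": [0,0,0.5],"twist": 0},
    {"jaw": 0,"delta_pos": [0,0,0.5],"twist": 0},
    {"jaw": 0,"delta_pos": [0,0,0.5],"twist": 0},
    {"jaw": 0,"delta_pos": [0,0,0.5],"twist": 0},
    {"jaw": 0,"delta_pos": [0,0,0.44],"twist": 0},
    {"jaw": 0,"delta_pos": [0,0,0],"twist": 0},
    {"jaw": 0.4,"delta_pos": [0,0,0],"twist": 0},
    {"jaw": 0.6,"delta_pos": [0,0,0],"twist": 0},
    {"jaw": 0.7,"delta_pos": [0,0,0],"twist": 0},
    {"jaw": 0.7,"delta_pos": [0,0,0],"twist": 0},
  ],
)

```text
time_s: 7.3
eef_pos: [0.616, -0.0895, 0.1705]
tool_rot: [0.0, 0.65, 0.76, 0.0]
ft_force: [0.6, 0.5, 0.1]
grip_width: 0.299
finger_force: 0.0
```

```bash
python3 - <<'E'
from h import *
import cv2
f=lambda s:cv2.resize(cv2.convertScaleAbs(s,alpha=1.4),(600,375),interpolation=cv2.INTER_CUBIC)
a=C["side"]["image"][130:230,290:450,::-1]
cv2.imwrite("pics/s2.png",f(a))
o=telemetry.get_obs();print(o["eef_pos"],o["ft_force"],o["grip_width"],o["finger_force"])
E
```

```text
[ 0.61588427 -0.08948692  0.1703988 ] [ 0.38531607 -0.46074607 -0.14155683] 0.29967382631459505 0.0
```

View pics/s2.png

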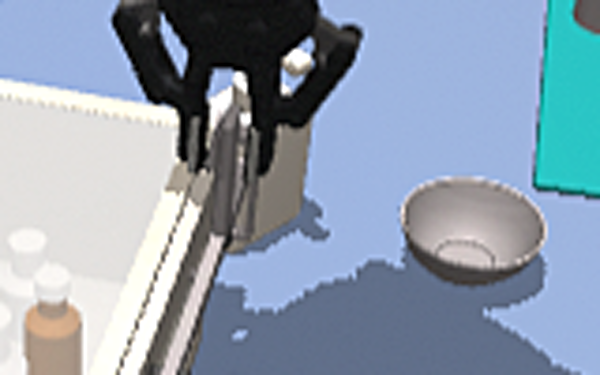

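The tab, at (230,150) in the crop, stands between the pads at (195,140) and (262,140), nearly centred. I'll close on it gradually.

>>> arm_command(
  commands=[
    {"jaw": 0.76,"delta_pos": [0,0,0],"twist": 0},
    {"jaw": 0.8,"delta_pos": [0,0,0],"twist": 0},
    {"jaw": 0.84,"delta_pos": [0,0,0],"twist": 0},
    {"jaw": 0.88,"delta_pos": [0,0,0],"twist": 0},
  ],
)

```text
time_s: 7.9
eef_pos: [0.6155, -0.0895, 0.1703]
tool_rot: [-0.0, 0.65, 0.76, -0.0]
ft_force: [-2.0, -0.6, 1.1]
grip_width: 0.117
finger_force: 1.0
```

>>> arm_command(
  commands=[
    {"jaw": 0.92,"delta_pos": [0,0,0],"twist": 0},
    {"jaw": 0.95,"delta_pos": [0,0,0],"twist": 0},
    {"jaw": 1,"delta_pos": [0,0,0],"twist": 0},
    {"jaw": 1,"delta_pos": [0,0,0],"twist": 0},
    {"jaw": 1,"delta_pos": [0,0,0],"twist": 0},
  ],
)

```text
time_s: 8.52
eef_pos: [0.6147, -0.0897, 0.1703]
tool_rot: [-0.001, 0.65, 0.76, -0.001]
ft_force: [-8.2, -1.0, 3.9]
grip_width: 0.089
finger_force: 58.6
```

>>> arm_command(
  commands=[
    {"jaw": 1,"delta_pos": [0,-0.03,0],"twist": 0},
    {"jaw": 1,"delta_pos": [0,-0.02,-0.02],"twist": 0},
    {"jaw": 1,"delta_pos": [0,0,0],"twist": 0},
  ],
)

```text
time_s: 8.9
eef_pos: [0.6145, -0.0897, 0.1705]
tool_rot: [-0.0, 0.65, 0.76, -0.0]
ft_force: [-2.3, -0.7, -1.0]
grip_width: 0.086
finger_force: 58.3
```

Gripped, with the side load gone. The keeper can't be met before about 5 mm, so I lift 5 mm first.

>>> arm_command(
  commands=[
    {"jaw": 1,"delta_pos": [0,0,-0.04],"twist": 0},
    {"jaw": 1,"delta_pos": [0,0,-0.04],"twist": 0},
    {"jaw": 1,"delta_pos": [0.002,0,-0.04],"twist": 0},
    {"jaw": 1,"delta_pos": [0.002,0,-0.04],"twist": 0},
    {"jaw": 1,"delta_pos": [0,0,-0.02],"twist": 0},
    {"jaw": 1,"delta_pos": [0,0,0],"twist": 0},
    {"jaw": 1,"delta_pos": [0,0,0],"twist": 0},
  ],
)

```text
time_s: 9.78
eef_pos: [0.6145, -0.0896, 0.1753]
tool_rot: [-0.0, 0.65, 0.76, -0.0]
ft_force: [-3.8, -1.5, 0.1]
grip_width: 0.091
finger_force: 58.4
```

>>> arm_command(
  commands=[
    {"jaw": 1,"delta_pos": [0.002,0,-0.04],"twist": 0},
    {"jaw": 1,"delta_pos": [0.002,0,-0.04],"twist": 0},
    {"jaw": 1,"delta_pos": [0.002,0,-0.02],"twist": 0},
    {"jaw": 1,"delta_pos": [0,0,0],"twist": 0},
  ],
)

```text
time_s: 10.28
eef_pos: [0.6145, -0.0895, 0.1778]
tool_rot: [-0.0, 0.65, 0.76, -0.0]
ft_force: [-3.0, -1.2, -2.1]
grip_width: 0.085
finger_force: 58.4
```

>>> arm_command(
  commands=[
    {"jaw": 1,"delta_pos": [0.003,0,-0.04],"twist": 0},
    {"jaw": 1,"delta_pos": [0.003,0,-0.04],"twist": 0},
    {"jaw": 1,"delta_pos": [0.003,0,-0.02],"twist": 0},
    {"jaw": 1,"delta_pos": [0,0,0],"twist": 0},
  ],
)

```text
time_s: 10.78
eef_pos: [0.6145, -0.0892, 0.1804]
tool_rot: [0.0, 0.65, 0.76, 0.0]
ft_force: [-4.5, -2.1, -1.5]
grip_width: 0.086
finger_force: 58.4
```

>>> arm_command(
  commands=[
    {"jaw": 1,"delta_pos": [0.003,-0.01,-0.04],"twist": 0},
    {"jaw": 1,"delta_pos": [0.003,0,-0.04],"twist": 0},
    {"jaw": 1,"delta_pos": [0.003,0,-0.02],"twist": 0},
    {"jaw": 1,"delta_pos": [0,0,0],"twist": 0},
  ],
)

```text
time_s: 11.28
eef_pos: [0.6144, -0.089, 0.1829]
tool_rot: [0.0, 0.65, 0.76, 0.0]
ft_force: [-3.1, -1.6, -0.7]
grip_width: 0.086
finger_force: 58.4
```

>>> arm_command(
  commands=[
    {"jaw": 1,"delta_pos": [0.004,0,-0.04],"twist": 0},
    {"jaw": 1,"delta_pos": [0.004,0,-0.04],"twist": 0},
    {"jaw": 1,"delta_pos": [0.002,0,-0.02],"twist": 0},
    {"jaw": 1,"delta_pos": [0,0,0],"twist": 0},
  ],
)

```text
time_s: 11.78
eef_pos: [0.6143, -0.0888, 0.1854]
tool_rot: [0.0, 0.65, 0.76, 0.0]
ft_force: [-1.9, -1.2, -1.2]
grip_width: 0.088
finger_force: 58.5
```

>>> arm_command(
  commands=[
    {"jaw": 1,"delta_pos": [0.005,0,-0.04],"twist": 0},
    {"jaw": 1,"delta_pos": [0.005,0,-0.04],"twist": 0},
    {"jaw": 1,"delta_pos": [0.003,0,-0.02],"twist": 0},
    {"jaw": 1,"delta_pos": [0,0,0],"twist": 0},
  ],
)

```text
time_s: 12.28
eef_pos: [0.6142, -0.0885, 0.1874]
tool_rot: [-0.0, 0.65, 0.76, 0.0]
ft_force: [0.3, -1.5, -7.6]
grip_width: 0.082
finger_force: 58.2
```

Keeper met at about 16 mm of lift. I'll go the last bit carefully.

>>> arm_command(
  commands=[
    {"jaw": 1,"delta_pos": [0.003,0,-0.02],"twist": 0},
    {"jaw": 1,"delta_pos": [0.002,0,-0.02],"twist": 0},
    {"jaw": 1,"delta_pos": [0,0,-0.01],"twist": 0},
    {"jaw": 1,"delta_pos": [0,0,0],"twist": 0},
    {"jaw": 1,"delta_pos": [0,0,0],"twist": 0},
  ],
)

```text
time_s: 12.9
eef_pos: [0.6141, -0.0883, 0.1887]
tool_rot: [-0.0, 0.65, 0.76, 0.0]
ft_force: [3.5, -2.8, -13.5]
grip_width: 0.087
finger_force: 58.1
```

13.5 N upward, so the bar should be over the lip. I'll draw gently (about 4 mm) and watch the pull.

>>> arm_command(
  commands=[
    {"jaw": 1,"delta_pos": [0.004,-0.04,0],"twist": 0.05},
    {"jaw": 1,"delta_pos": [0.004,-0.04,0],"twist": 0.05},
    {"jaw": 1,"delta_pos": [0.004,-0.04,0],"twist": 0.05},
    {"jaw": 1,"delta_pos": [0.004,-0.04,0],"twist": 0.05},
    {"jaw": 1,"delta_pos": [0,0,0],"twist": 0},
  ],
)

```text
time_s: 13.52
eef_pos: [0.6104, -0.0884, 0.189]
tool_rot: [0.0, 0.659, 0.752, 0.0]
ft_force: [4.7, -2.3, -14.7]
grip_width: 0.084
finger_force: 58.3
```

>>> arm_command(
  commands=[
    {"jaw": 1,"delta_pos": [0.004,-0.04,0],"twist": 0.05},
    {"jaw": 1,"delta_pos": [0.004,-0.04,0],"twist": 0.05},
    {"jaw": 1,"delta_pos": [0.004,-0.04,0],"twist": 0.05},
    {"jaw": 1,"delta_pos": [0,0,0],"twist": 0},
  ],
)

```text
time_s: 14.02
eef_pos: [0.6074, -0.0885, 0.189]
tool_rot: [0.0, 0.665, 0.746, 0.0]
ft_force: [4.7, -0.5, -13.3]
grip_width: 0.085
finger_force: 58.3
```

The bar is clear of the lip: the pull stays at 4.7 N while the tab moves. I continue drawing it out from under the keeper.

>>> arm_command(
  commands=[
    {"jaw": 1,"delta_pos": [0.008,-0.08,0],"twist": 0.096},
    {"jaw": 1,"delta_pos": [0.008,-0.08,0],"twist": 0.096},
    {"jaw": 1,"delta_pos": [0.008,-0.08,0],"twist": 0.096},
    {"jaw": 1,"delta_pos": [0.008,-0.08,0],"twist": 0.096},
    {"jaw": 1,"delta_pos": [0.008,-0.08,0],"twist": 0.096},
  ],
)

```text
time_s: 14.65
eef_pos: [0.5972, -0.0884, 0.1901]
tool_rot: [0.0, 0.687, 0.727, 0.0]
ft_force: [-0.3, 0.3, -1.4]
grip_width: 0.086
finger_force: 60.3
```

>>> arm_command(
  commands=[
    {"jaw": 1,"delta_pos": [0.008,-0.08,0],"twist": 0.096},
    {"jaw": 1,"delta_pos": [0.008,-0.08,0],"twist": 0.096},
    {"jaw": 1,"delta_pos": [0.008,-0.08,0],"twist": 0.096},
    {"jaw": 1,"delta_pos": [0.008,-0.08,0],"twist": 0.096},
    {"jaw": 1,"delta_pos": [0.008,-0.08,0],"twist": 0.096},
    {"jaw": 1,"delta_pos": [0.008,-0.08,0],"twist": 0.096},
    {"jaw": 1,"delta_pos": [0,0,0],"twist": 0},
  ],
)

```text
time_s: 15.52
eef_pos: [0.5848, -0.0876, 0.189]
tool_rot: [-0.0, 0.711, 0.703, -0.0]
ft_force: [-2.2, 1.0, -1.0]
grip_width: 0.085
finger_force: 60.2
```

```bash
python3 - <<'E'
from h import *
o=telemetry.get_obs();w,x,y,z=o["tool_rot"];yaw=np.arctan2(2*x*y,2*y*y-1);print(o["eef_pos"],yaw,o["ft_force"],o["moment"])
# expected on arc about hinge estimated from the grasp pose
p0=np.array([.6145,-.0897]);y0=.1635 if 0 else np.arctan2(2*.65*.76,2*.76**2-1)
R=lambda a:np.array([[np.cos(a),-np.sin(a)],[np.sin(a),np.cos(a)]])
# gate frame: x=(cos yaw,sin yaw) inward, y towards hinge
hng=p0+R(y0)@[.018,.175]; print(hng, hng-R(yaw)@[.018,.1735], y0-yaw)
E
```

```text
[ 0.58489409 -0.08768102  0.1889629 ] 1.5829416535493326 [-1.72976484  1.02018416 -0.79876209] [0.20065702 0.18453562 0.11306394]
[ 0.44441325 -0.04476119] [ 0.61811906 -0.0606527 ] -0.167957084551265
```

The gate is at about 0.168 rad, free of the catch, and the tab is within 1 mm of the predicted arc. Now I swing, checking the arc after a few rows.

>>> arm_command(
  commands=[
    {"jaw": 1,"delta_pos": [0.03,-0.2,0],"twist": 0.24},
    {"jaw": 1,"delta_pos": [0.043,-0.334,0],"twist": 0.4},
    {"jaw": 1,"delta_pos": [0.043,-0.334,0],"twist": 0.4},
    {"jaw": 1,"delta_pos": [0.043,-0.334,0],"twist": 0.4},
    {"jaw": 1,"delta_pos": [0,0,0],"twist": 0},
  ],
)

```text
time_s: 16.25
eef_pos: [0.5549, -0.0815, 0.1892]
tool_rot: [0.0, 0.77, 0.639, -0.0]
ft_force: [-1.4, -1.0, -1.1]
grip_width: 0.082
finger_force: 60.2
```

```bash
cat > arc.py <<'E'
from h import *
o=telemetry.get_obs();w,x,y,z=o["tool_rot"];yaw=np.arctan2(2*y*y-1,2*x*y)
R=lambda a:np.array([[np.cos(a),-np.sin(a)],[np.sin(a),np.cos(a)]])
e=np.array([.6053,.086])-R(yaw)@[.018,.1735]
# error of the pose in tool axes (tool x = towards hinge, tool y = inward normal), m
d=R(yaw).T@(e-o["eef_pos"][:2]);f=R(yaw).T@o["ft_force"][:2]
print("open",.155-yaw,"pos",o["eef_pos"],"to arc: tool x %.4f y %.4f"%(d[1],d[0]),"force tool x %.1f y %.1f z %.1f"%(f[1],f[0],o["ft_force"][2]),"q",o["joints"].round(2))
E
python3 arc.py
```

```text
open 0.3395234105643693 pos [ 0.55535687 -0.08165461  0.18909813] to arc: tool x 0.0005 y 0.0003 force tool x -0.4 y -2.6 z -0.5 q [-0.38 -0.02 -0.1   1.48 -0.    1.38]
```

>>> arm_command(
  commands=[
    {"jaw": 1,"delta_pos": [0.043,-0.334,0],"twist": 0.4},
    {"jaw": 1,"delta_pos": [0.043,-0.334,0],"twist": 0.4},
    {"jaw": 1,"delta_pos": [0.043,-0.334,0],"twist": 0.4},
    {"jaw": 1,"delta_pos": [0.043,-0.334,0],"twist": 0.4},
    {"jaw": 1,"delta_pos": [0.043,-0.334,0],"twist": 0.4},
    {"jaw": 1,"delta_pos": [0.043,-0.334,0],"twist": 0.4},
    {"jaw": 1,"delta_pos": [0.043,-0.334,0],"twist": 0.4},
    {"jaw": 1,"delta_pos": [0.043,-0.334,0],"twist": 0.4},
    {"jaw": 1,"delta_pos": [0.043,-0.334,0],"twist": 0.4},
    {"jaw": 1,"delta_pos": [0.043,-0.334,0],"twist": 0.4},
    {"jaw": 1,"delta_pos": [0,0,0],"twist": 0},
  ],
)

```text
time_s: 17.73
eef_pos: [0.4828, -0.0396, 0.1891]
tool_rot: [0.0, 0.899, 0.438, -0.001]
ft_force: [-5.0, -3.3, -0.5]
grip_width: 0.087
finger_force: 60.4
```

```bash
python3 arc.py
```

```text
open 0.8195048804379708 pos [ 0.48298092 -0.03973276  0.18903691] to arc: tool x 0.0009 y 0.0008 force tool x -5.2 y -2.4 z 0.3 q [-0.35 -0.25 -0.32  1.5  -0.    1.88]
```

>>> arm_command(
  commands=[
    {"jaw": 1,"delta_pos": [0.01,-0.334,0],"twist": 0.4},
    {"jaw": 1,"delta_pos": [0.038,-0.334,0],"twist": 0.4},
    {"jaw": 1,"delta_pos": [0.038,-0.334,0],"twist": 0.4},
    {"jaw": 1,"delta_pos": [0.038,-0.334,0],"twist": 0.4},
    {"jaw": 1,"delta_pos": [0.038,-0.334,0],"twist": 0.4},
    {"jaw": 1,"delta_pos": [0.038,-0.334,0],"twist": 0.4},
    {"jaw": 1,"delta_pos": [0.038,-0.334,0],"twist": 0.4},
    {"jaw": 1,"delta_pos": [0.038,-0.334,0],"twist": 0.4},
    {"jaw": 1,"delta_pos": [0.038,-0.334,0],"twist": 0.4},
    {"jaw": 1,"delta_pos": [0.038,-0.334,0],"twist": 0.4},
    {"jaw": 1,"delta_pos": [0.02,-0.167,0],"twist": 0.2},
    {"jaw": 1,"delta_pos": [0,0,0],"twist": 0},
  ],
)

```text
time_s: 19.32
eef_pos: [0.4364, 0.0342, 0.1891]
tool_rot: [-0.0, 0.98, 0.2, 0.0]
ft_force: [-1.3, 1.0, 0.3]
grip_width: 0.085
finger_force: 60.3
```

```bash
python3 arc.py
```

```text
open 1.322925221622092 pos [0.43643263 0.0339379  0.18905081] to arc: tool x 0.0023 y 0.0003 force tool x -0.8 y -2.0 z -0.8 q [-0.22 -0.41 -0.44  1.53  0.    2.52]
```

Gate open 1.32 rad. I lower the bar along its arc.

>>> arm_command(
  commands=[
    {"jaw": 1,"delta_pos": [-0.008,0,0.06],"twist": 0},
    {"jaw": 1,"delta_pos": [-0.008,0,0.06],"twist": 0},
    {"jaw": 1,"delta_pos": [-0.007,0,0.06],"twist": 0},
    {"jaw": 1,"delta_pos": [-0.006,0,0.06],"twist": 0},
    {"jaw": 1,"delta_pos": [-0.006,0,0.06],"twist": 0},
    {"jaw": 1,"delta_pos": [-0.005,0,0.06],"twist": 0},
    {"jaw": 1,"delta_pos": [-0.004,0,0.06],"twist": 0},
    {"jaw": 1,"delta_pos": [-0.004,0,0.06],"twist": 0},
    {"jaw": 1,"delta_pos": [-0.003,0,0.06],"twist": 0},
    {"jaw": 1,"delta_pos": [-0.003,0,0.06],"twist": 0},
    {"jaw": 1,"delta_pos": [-0.002,0,0.06],"twist": 0},
    {"jaw": 1,"delta_pos": [-0.001,0,0.06],"twist": 0},
  ],
)

```text
time_s: 20.92
eef_pos: [0.4351, 0.0333, 0.171]
tool_rot: [-0.0, 0.98, 0.2, 0.0]
ft_force: [0.2, 1.6, -1.5]
grip_width: 0.085
finger_force: 60.4
```

>>> arm_command(
  commands=[
    {"jaw": 1,"delta_pos": [0,0,0.02],"twist": 0},
    {"jaw": 1,"delta_pos": [0,0,0.01],"twist": 0},
    {"jaw": 1,"delta_pos": [0,0,0],"twist": 0},
  ],
)

```text
time_s: 21.3
eef_pos: [0.4351, 0.0333, 0.1704]
tool_rot: [-0.0, 0.98, 0.2, 0.0]
ft_force: [0.0, 1.9, -0.2]
grip_width: 0.086
finger_force: 60.4
```

```bash
python3 arc.py
```

```text
open 1.3238994914593092 pos [0.43508594 0.03334293 0.17037954] to arc: tool x 0.0037 y 0.0001 force tool x 1.2 y -1.3 z -0.5 q [-0.23 -0.41 -0.48  1.5   0.    2.51]
```

>>> arm_command(
  commands=[
    {"jaw": 0.9,"delta_pos": [0,0,0.01],"twist": 0},
    {"jaw": 0.85,"delta_pos": [0,0,0],"twist": 0},
    {"jaw": 0.8,"delta_pos": [0,0,0],"twist": 0},
    {"jaw": 0.7,"delta_pos": [0,0,0],"twist": 0},
    {"jaw": 0.6,"delta_pos": [0,0,0],"twist": 0},
    {"jaw": 0.5,"delta_pos": [0,0,0],"twist": 0},
    {"jaw": 0.4,"delta_pos": [0,0,0],"twist": 0},
    {"jaw": 0.4,"delta_pos": [0,0,0],"twist": 0},
  ],
)

```text
time_s: 22.4
eef_pos: [0.435, 0.0333, 0.1701]
tool_rot: [-0.0, 0.98, 0.2, 0.0]
ft_force: [-0.0, -0.2, 0.1]
grip_width: 0.601
finger_force: 0.0
```

>>> arm_command(
  commands=[
    {"jaw": 0.4,"delta_pos": [0,0,-0.2],"twist": 0},
    {"jaw": 0.4,"delta_pos": [0,0,-0.4],"twist": 0},
    {"jaw": 0.4,"delta_pos": [0,0,-0.6],"twist": 0},
    {"jaw": 0.4,"delta_pos": [0,0,-0.8],"twist": 0},
    {"jaw": 0.4,"delta_pos": [0,0,-0.8],"twist": 0},
    {"jaw": 0.4,"delta_pos": [0,0,-0.8],"twist": 0},
    {"jaw": 0.4,"delta_pos": [0,0,-0.4],"twist": 0},
    {"jaw": 0.4,"delta_pos": [0,0,0],"twist": 0},
    {"jaw": 0.4,"delta_pos": [0,0,0],"twist": 0},
  ],
)

```text
time_s: 23.52
eef_pos: [0.4348, 0.0334, 0.2695]
tool_rot: [-0.0, 0.98, 0.2, -0.0]
ft_force: [-0.9, -0.7, 0.0]
grip_width: 0.601
finger_force: 0.0
```

```bash
python3 - <<'E'
from h import *
import cv2
cv2.imwrite("pics/s3.png",cv2.convertScaleAbs(cv2.resize(C["side"]["image"][100:340,200:520,::-1],None,fx=2.3,fy=2.3),alpha=1.4))
E
```

```text
(no output)
```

View pics/s3.png

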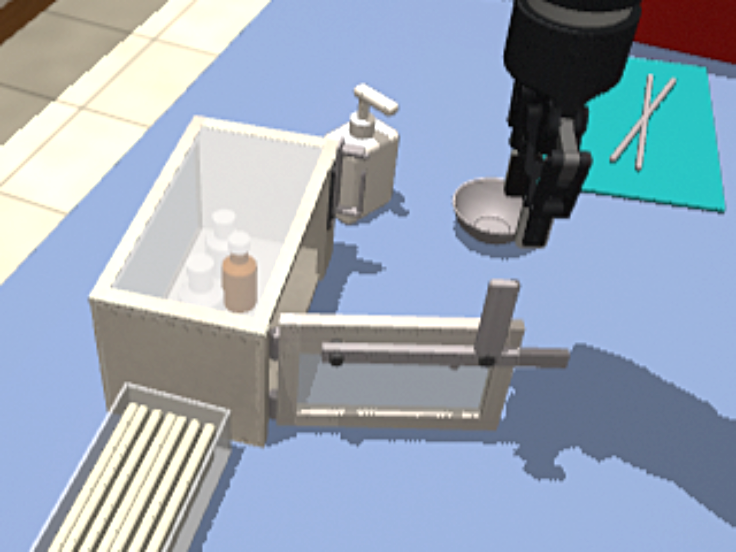

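The picture shows the gate wide open, the bar level on its rest from (335,352) to (565,358), and the gripper clear above the tab. The bystanders are undisturbed.

```bash
python3 -c "
from bench import ticket
print(ticket.job_done())"
```

```text
the job is handed in; nothing more can be done
None
```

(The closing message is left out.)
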